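# Set a jeweller's dividing table to its long scale line and clamp it

### The arm

A 6-joint arm with a two-finger parallel gripper is mounted at the origin on the work surface. World frame = base frame: x ahead of the robot, y to its left, z up, the work surface at z = 0. Lengths are in m, angles in rad, forces in N, time in s.
With the tool pointing down it reaches from about 0.35 to 0.975 m from the base axis. Payload 4.9 kg.
Tool frame: the origin (TCP) lies between the finger pads; the fingertips stand 22 mm ahead of it and the grasp point (between the pads) lies 3 mm ahead of it; z points along the fingers, y is the line along which they close (so a half turn about z gives the same grasp; the last joint's range is limited). The gripper opens to 85 mm and grips with 20 to 120 N. Pads are 22 mm wide; open, the fingers measure 114 mm over their backs; the gripper's body (76 mm by 85 mm) begins 54 mm behind the grasp point. The pads swing forward as they close: fully open they stand 13 mm farther back than shut.
Start: joints at [-1.329, 0.053, 1.613, -0, 1.476, -0.119], TCP at [0.221, -0.585, 0.253] pointing down, gripper open.
Joint ranges: [-3.01, 3.01], [-1.01, 2.22], [0.06, 2.58], [-1.02, 4.17], [0.09, 2.62], [-3.14, 3.14]. Speed limits (rad/s): [2.57, 2.57, 3.14, 3.14, 3.14, 3.14].

### API

Orientations are given as a unit quaternion [w, x, y, z].
In Python, from plant import state, grab_frame, get_calibration, job_done, recognise, regions_of gives the robot as it stands.
- The arm moves only by the tool apply_moves, never from a script. Its argument "targets" is a list of rows, each an object with "translation": the shift along the tool's x, y, z normalised to -1 to 1, where 1 is 100 mm, a list of three; "twist": the turn about the tool's z normalised to -1 to 1, where 1 is 0.1 rad; "hand": the opening, from 0 (shut) to 1 (fully open). A call has 1 to 8 rows; each row shifts and turns the commanded pose from where the row before left it, along the tool's axes as they then stand; what a row does not reach is not made up. A row lasts 1/10 s, in which the tool goes at most 50 mm and 8.59 degrees, less where a joint would pass 70% of its speed; a pose out of reach is approached as far as the arm can. A call with a number of a shift or a turn outside -1 to 1 is refused whole. A call with a gripper value outside its range is refused whole. The fingers move at their own pace and stop on an object; the grip force is fixed at half the most. Time passes only in rows, so rows that do not move let the fingers close. It gives the time, the measured TCP pose, the force, the opening and the grip force at its end, in the units of the state.
- state(): the state, without advancing time (a new reading comes with each control period).
- grab_frame(name): name is "scene" or "top" or "wrist"; returns the picture (384x512x3 uint8, red, green, blue); there is no depth.
- get_calibration(name): a dict with "camera_matrix" (3x3 intrinsics, pixels), "pose" (4x4, takes a point from camera to world coordinates). Camera axes: x right, y up, looking along -z (the intrinsics and any distortion apply to the point x, -y, -z); pixel columns grow to the right and rows downward; lengths in m; the calibration is good to about 2 mm. A picture is of the moment at which its call begins: read the wrist's pose just before it. get_calibration takes no time and is no camera call; for the wrist camera it gives the pose at the moment of the call.
- job_done(): hands the job in; it is judged then, once.
Trained networks look in the newest picture that a camera, given by its name, has taken for a name from the list of things; names that differ only in an ending like _2 or _b are one class to them, and where a whole thing is asked for, a point or a joint stands for the part that bears it (a point fixed in the world has none). Each returns a list of dicts, best first, with "score" (0 to 1); they miss things now and then, are a little off and sometimes report something else, mostly with a low value. They report only what shows in the picture. A call takes as long as a camera call.
- recognise(camera, query): "point" ([x, y, z] in m, in world coordinates, good to about 4 mm: the middle of the surface that is visible of it).
- regions_of(camera, query): "pixels" (384x512 bool, what is visible of it).
The state is a dict: "time": time; "joint_pos": joint angles; "joint_vel": joint speeds; "joint_efforts": joint torques, N m; "tool_pos": TCP position; "tool_rot": TCP orientation; "contact_force": force on the tool from outside, world axes, zero at the start; "ft_torque": the same for the moment, N m; "gripper_width": opening from 0.0 (shut) to 1.0 (fully open); "grasp_force": force on a finger pad.
Only numpy, scipy, OpenCV 4.12 (cv2) and the standard library are available. Lean on these libraries where they do the work, as an engineer would, in place of code of your own. Each camera call takes 0.05 s, during which the arm holds its last target. There are 200 camera calls.

### The job

Push the steel tab on the round dividing table with a fingertip to turn its dial until the pointed index mark lines up with the one long line on the scale around it. Then push the clamp lever beside it round, by its tab, fully home against its stop, so that the dial is still on the line when the lever is home. Only push, never pinch or lift anything, and leave the other things on the bench where they are.

Things in the scene. Friction and masses are not known exactly. Their poses are not given: they have to be found in the camera images.
- dial_axis (a point): turning axis of the dial, on the dial's top face 42 mm above the bench. The dial is a flat level plain steel disc, 158 mm across, turning about the vertical either way with friction only (about 3 N at the tab; it stays where it is left). A small chuck holding a brass blank stands at its centre (within 18 mm of the axis, 21 mm above the dial's face).
- dial_tab (a point): centre of the dial's finger tab, which stands on the dial's face 52 mm from the axis, diametrically opposite the index mark; the tab is an upright plain steel plate, 26 mm long (along the radius), 14 mm thick, 30 mm tall, pushed on either broad face (pressing both broad faces at once counts as pinching) and its top is 72 mm above the bench (this point is 15 mm below the top)
- dial_index (a point): tip of the dial's index mark: a dark line and raised arrow point on the dial's rim, 85 mm from the axis; it turns with the dial
- target_line (a point): inner end of the target line, 85 mm from the axis: the only long line (28 mm long, 5 mm wide, radial) on the fixed aluminium scale ring (230 mm across, 36 mm above the bench) that surrounds the dial; the other 23 lines are short (8 mm, 2 mm wide) and 15 degrees apart. The scale does not move
- dial: the turning dial with its tab; origin on its axis at bench level, z up, x towards its index mark
- lever (a joint): clamp lever angle: 0 open, 1.25 rad home at its stop; starts at 0 to 0.3; grows clockwise seen from above (its tab then swings towards the robot); friction only, about 2 N at the tab, it stays where it is left; home means above 1.15
- lever_pivot (a point): lever's vertical pivot axis, 36 mm above the bench, on the foot of the table at its right-hand (-y) side
- lever_tab (a point): centre of the lever's tab, near the end of the level steel bar, 72 mm from the pivot, which reaches 85 mm; bar top 36 mm above the bench, underside 28 mm; the tab is an upright plain steel plate, 26 mm long (along the radius), 14 mm thick, 30 mm tall, pushed on either broad face (pressing both broad faces at once counts as pinching) and its top is 66 mm above the bench (this point is 15 mm below the top)
- jar: bystander: glass jar, 44 mm across, 60 mm tall, origin under its centre
- tin: bystander: round aluminium tin, 42 mm across, 36 mm tall, origin under its centre
- bench_block: bystander: steel block 60 x 60 x 20 mm, origin under its centre
- pliers: bystander: small pliers lying along their x, about 135 mm long, 11 mm tall, origin at the pivot
- ring_blank: bystander: brass ring, 25 mm across, 8 mm tall, lying flat
- hammer: bystander: hammer lying on the bench
- screwdriver: bystander: screwdriver lying on the bench

How it is judged:
On the way, in this order (a step that is already met when the one before it is completed fails the run):
1. the dial stands on the long line while the lever is still open (horizontal distance between dial_index and target_line below 0.004 m and angular speed of dial below 0.05 rad/s and value of joint lever below 0.6 rad), for 0.2 s.
2. the lever is home (horizontal distance between dial_index and target_line below 0.004 m and value of joint lever above 1.15 rad), for 0.2 s.
At the end, for the whole second after the job is handed in: The index point is within 4 mm (about 2.7 degrees) of the inner end of the long line, the dial is at rest, and the lever is home (above 1.15 rad of 1.25) (all of step 2 and angular speed of dial below 0.05 rad/s and velocity of joint lever below 0.05 rad/s); the robot touches nothing.
It fails at once if the dial's tab was pinched (both broad faces pressed at once) (contact force between the fingers and dial_c0 above 1 N and contact force between the fingers and dial_c1 above 1 N).
It fails at once if the lever's tab was pinched (both broad faces pressed at once) (contact force between the fingers and lever_c0 above 1 N and contact force between the fingers and lever_c1 above 1 N).
It fails at once if the lever was pushed over while the dial was off the line (value of joint lever above 0.8 rad and horizontal distance between dial_index and target_line above 0.007 m).
It fails at once if a bystander was lifted or moved by more than 20 mm (distance of any of jar, tin, bench_block, pliers, ring_blank, hammer, screwdriver from where it was at the start of the episode above 0.02 m).
It also fails if it takes over 58 s, if anything falls off the work surface, if the arm or the gripper's body presses on something with over 40 N, if the wrist force passes 120 N, or if a joint passes its speed limit or range.

## Working session

There is one attempt and no reset: what is moved stays moved. The work goes in short steps, Python scripts to look and compute and a tool call to move; the robot and the scene stay as the last step left them, time stands still between calls to the robot, and variables do not carry over. Pictures are saved under pics/ and viewed, at most 10 in all, crops included, and the job is handed in when it is done.

Besides the shell and the picture viewer there is one more tool, called after "Call:" as name(argument=value, ...), one argument or row to a line, values as JSON. apply_moves: Moves the arm, as the interface text tells. Its arguments: {"type":"object","properties":{"targets":{"type":"array"}},"required":["targets"]}

```bash
mkdir -p pics; python3 - <<'E'
from plant import *
import cv2, numpy as np
s=state(); print(s['time'],s['tool_pos'],s['tool_rot'],s['gripper_width'])
for c in ['top','scene']:
    im=grab_frame(c); cv2.imwrite(f'pics/{c}0.png',im[:,:,::-1])
    k=get_calibration(c); print(c,k['camera_matrix'],k['pose'])
    for q in ['dial_axis','dial_tab','dial_index','target_line','lever_pivot','lever_tab','dial','jar','tin','bench_block','pliers','ring_blank','hammer','screwdriver']:
        try: print(q,[(np.round(r['point'],3).tolist(),round(r['score'],2)) for r in recognise(c,q)[:2]])
        except Exception as e: print(q,e)
print(state()['time'])
E
```

```text
0.0 [ 0.22049767 -0.58419949  0.25207769] [-1.01733128e-03  9.83773987e-01  1.79409315e-01 -6.61402121e-05] 0.9943071519280232
top [[424.77377932   0.         248.2286419 ]
 [  0.         424.77377932 188.50498931]
 [  0.           0.           1.        ]] [[ 0.01971566  0.99700514 -0.07477997  0.48991052]
 [-0.99973875  0.01879407 -0.01300789  0.03477967]
 [-0.01156352  0.07501689  0.99711521  1.35117166]
 [ 0.          0.          0.          1.        ]]
dial_axis [([0.576, 0.02, 0.047], 0.64)]
dial_tab [([0.58, 0.015, 0.044], 0.66)]
dial_index [([0.575, 0.013, 0.043], 0.78)]
target_line [([0.574, 0.016, 0.035], 0.84)]
lever_pivot [([0.576, -0.173, 0.04], 0.77), ([0.46, 0.502, 0.023], 0.38)]
lever_tab [([0.571, -0.172, 0.039], 0.61), ([0.574, 0.021, 0.044], 0.35)]
dial [([0.573, 0.021, 0.043], 0.66)]
jar [([0.677, -0.187, 0.056], 0.63)]
tin [([0.441, -0.162, 0.036], 0.45), ([0.572, -0.172, 0.04], 0.37)]
bench_block [([0.758, -0.002, 0.023], 0.8), ([0.577, 0.021, 0.048], 0.62)]
pliers [([0.608, 0.201, 0.011], 0.79)]
ring_blank [([0.611, 0.2, 0.01], 0.31)]
hammer [([0.496, -0.416, 
[... 337 characters left out ...]
6359]
 [ 0.          0.          0.          1.        ]]
dial_axis [([0.58, 0.014, 0.043], 0.72), ([0.568, -0.193, 0.041], 0.65)]
dial_tab [([0.583, 0.014, 0.043], 0.89), ([0.572, -0.194, 0.04], 0.42)]
dial_index [([0.579, 0.014, 0.042], 0.71)]
target_line [([0.584, 0.005, 0.035], 0.66), ([0.584, 0.015, 0.045], 0.53)]
lever_pivot [([0.573, -0.193, 0.039], 0.56)]
lever_tab [([0.575, -0.19, 0.042], 0.62), ([0.618, 0.204, 0.01], 0.5)]
dial [([0.585, 0.013, 0.042], 0.93)]
jar [([0.69, -0.201, 0.052], 0.75)]
tin []
bench_block [([0.765, -0.008, 0.025], 0.79)]
pliers [([0.616, 0.202, 0.009], 0.64)]
ring_blank []
hammer [([0.536, -0.426, 0.028], 0.89)]
screwdriver [([0.471, 0.5, 0.016], 0.71)]
1.5
```

```bash
cat > h.py <<'E'
import cv2, numpy as np
from plant import *
def cam(c):
    k=get_calibration(c); return np.array(k['camera_matrix']),np.array(k['pose'])
def ray(K,T,uv,z):
    d=T[:3,:3]@np.array([(uv[0]-K[0,2])/K[0,0],-(uv[1]-K[1,2])/K[1,1],-1.])
    return T[:3,3]+d*(z-T[2,3])/d[2]
def proj(K,T,p):
    q=T[:3,:3].T@(np.array(p)-T[:3,3]); q=np.array([q[0],-q[1],-q[2]])
    return (K@(q/q[2]))[:2]
E
python3 - <<'E'
from h import *
K,T=cam('top'); print(proj(K,T,[.576,.02,.04]))
im=cv2.imread('pics/top0.png'); u,v=proj(K,T,[.585,-.06,.04]).astype(int)
print(u-80,v-60)
cv2.imwrite('pics/top0c.png',cv2.resize(im[v-60:v+60,u-80:u+80],None,fx=5,fy=5,interpolation=cv2.INTER_CUBIC))
E
```

```text
[258.45801732 192.64595129]
204 130
```

View pics/top0c.png

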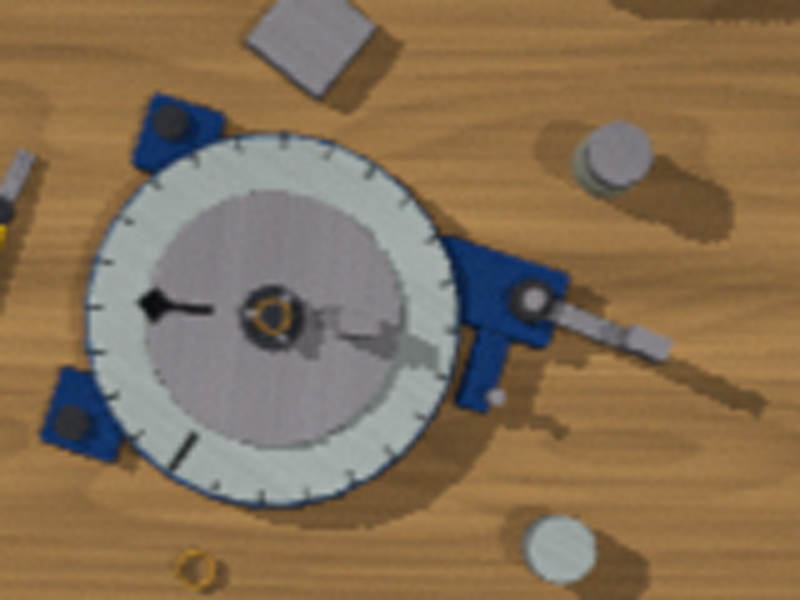

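View pics/scene0.png

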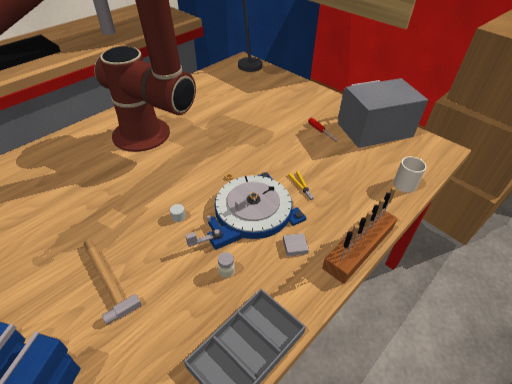

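The top crop shows the ring centre near (273,320), the arrow tip at (138,303) and the long line from (196,435) to (172,468). The lever pivot is at (533,298) and its tab near (640,342). The dial tab looks opposite the arrow. The dial therefore needs about 63° CCW. I'll move over the push side and measure from the wrist camera.

Call:
apply_moves(
  targets=[
    {"translation":[0.3,-0.25,0],"twist":0,"hand":0},
    {"translation":[0.3,-0.25,0],"twist":0,"hand":0},
    {"translation":[0.3,-0.25,0],"twist":0,"hand":0},
    {"translation":[0.3,-0.25,0],"twist":0,"hand":0},
    {"translation":[0.3,-0.25,0],"twist":0,"hand":0},
    {"translation":[0.3,-0.25,0],"twist":0,"hand":0},
    {"translation":[0.3,-0.25,0],"twist":0,"hand":0},
    {"translation":[0.3,-0.25,0],"twist":0,"hand":0},
  ],
)

```text
time: 2.3
tool_pos: [0.3751, -0.3115, 0.2535]
tool_rot: [0.0, 0.984, 0.179, 0.0]
contact_force: [0.6, -0.1, 0.3]
gripper_width: -0.004
grasp_force: 0.0
```

Call:
apply_moves(
  targets=[
    {"translation":[0.3,-0.25,0],"twist":0,"hand":0},
    {"translation":[0.3,-0.25,0],"twist":0,"hand":0},
    {"translation":[0.3,-0.25,0],"twist":0,"hand":0},
    {"translation":[0.3,-0.25,0],"twist":0,"hand":0},
    {"translation":[0.3,-0.25,0],"twist":0,"hand":0},
    {"translation":[0.3,-0.25,0],"twist":0,"hand":0},
    {"translation":[0,0,0],"twist":0,"hand":0},
    {"translation":[0,0,0],"twist":0,"hand":0},
  ],
)

```text
time: 3.1
tool_pos: [0.4902, -0.1084, 0.2533]
tool_rot: [0.0, 0.984, 0.18, -0.0]
contact_force: [0.3, -0.3, -0.2]
gripper_width: 0.002
grasp_force: 0.0
```

```bash
python3 - <<'E'
from h import *
s=state(); print(s['time'],s['tool_pos'],s['tool_rot'],s['gripper_width'],s['joint_pos'])
K,T=cam('wrist'); im=grab_frame('wrist'); cv2.imwrite('pics/w1.png',im[:,:,::-1])
print(K,T); np.savez('w1.npz',K=K,T=T)
for p in ([.577,.017,.042],[.59,-.145,.036]): print(proj(K,T,p))
E
```

```text
3.1 [ 0.49019911 -0.10837389  0.25332772] [ 1.80255945e-04  9.83588583e-01  1.80425738e-01 -1.41707489e-04] 0.0023101747085573863 [-3.65687028e-01 -2.47834794e-01  1.89265523e+00 -4.56575325e-04
  1.49682672e+00  8.42304492e-01]
[[319.46740569   0.         261.95770724]
 [  0.         319.46740569 188.5306773 ]
 [  0.           0.           1.        ]] [[ 3.55518941e-01  8.95080714e-01  2.69140853e-01  5.58932348e-01]
 [-9.34669072e-01  3.40432970e-01  1.02465206e-01 -8.29025848e-02]
 [ 9.02095169e-05 -2.87985952e-01  9.57634629e-01  3.73676899e-01]
 [ 0.00000000e+00  0.00000000e+00  0.00000000e+00  1.00000000e+00]]
[170.10432479  34.67105057]
[330.60359248  85.23237771]
```

View pics/w1.png

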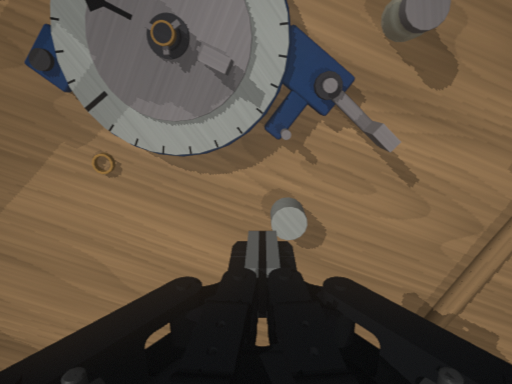

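Tab seen at (215,58), long line from (106,93) to (86,109), lever tab around (380,134). I'll move so that the whole dial is in view.

Call:
apply_moves(
  targets=[
    {"translation":[0.2,-0.15,0],"twist":0,"hand":0},
    {"translation":[0.2,-0.15,0],"twist":0,"hand":0},
    {"translation":[0.2,-0.15,0],"twist":0,"hand":0},
    {"translation":[0.2,-0.15,0],"twist":0,"hand":0},
    {"translation":[0,0,0],"twist":0,"hand":0},
    {"translation":[0,0,0],"twist":0,"hand":0},
  ],
)

```text
time: 3.75
tool_pos: [0.5434, -0.0257, 0.2532]
tool_rot: [0.0, 0.984, 0.179, -0.0]
contact_force: [-0.1, 0.0, 0.0]
gripper_width: 0.0
grasp_force: 0.0
```

```bash
cat >> h.py <<'E'
def rect(c,x0,y0,z,S,W,H):
    # rectified view of plane z: image up=+x, left=+y, S px per m, centre x0,y0
    K,T=cam(c); im=grab_frame(c)
    q=[[0,0],[W,0],[W,H],[0,H]]
    src=np.float32([proj(K,T,[x0-(v-H/2)/S,y0-(u-W/2)/S,z]) for u,v in q])
    M=cv2.getPerspectiveTransform(src,np.float32(q))
    return cv2.warpPerspective(im[:,:,::-1],M,(W,H),flags=cv2.INTER_CUBIC)
E
python3 - <<'E'
from h import *
s=state(); print(s['time'],s['tool_pos'])
r=rect('wrist',.575,-.04,.036,2000,760,560); cv2.imwrite('pics/r1.png',r)
cv2.imwrite('pics/rt.png',rect('top',.575,-.04,.036,2000,760,560))
E
```

```text
3.75 [ 0.54344857 -0.02566092  0.25319154]
```

View pics/r1.png

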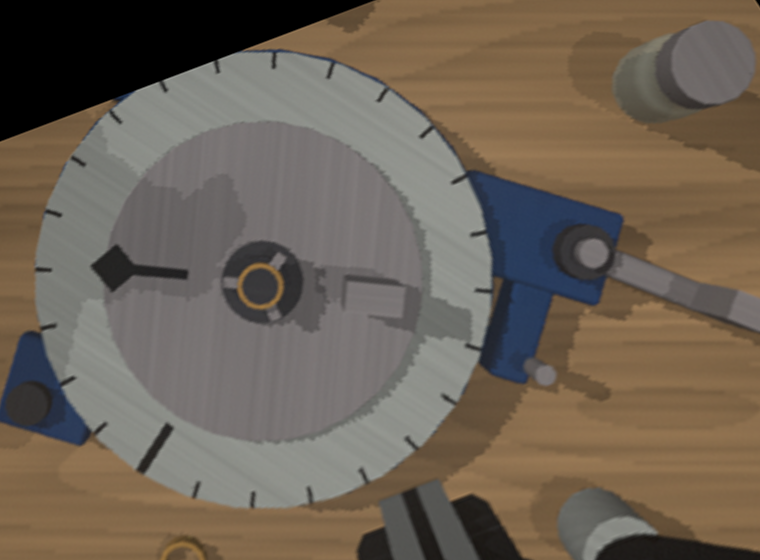

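In this rectified view (2 px/mm) the ring centre is at (263,280), which puts the axis at about (0.575, 0.018). The arrow tip is at (91,267), or 85.2°. The long line runs (169,427)-(142,470), or 147.4°. The tab is at (375,297). Needed turn is about 62° CCW. I'll turn the tool to -5° and go down behind the tab.

Call:
apply_moves(
  targets=[
    {"translation":[0,0,0.2],"twist":0.9,"hand":0},
    {"translation":[0,0,0.2],"twist":0.9,"hand":0},
    {"translation":[0,0,0.2],"twist":0.9,"hand":0},
    {"translation":[0,0,0.2],"twist":0.9,"hand":0},
    {"translation":[0,0,0.2],"twist":0.9,"hand":0},
    {"translation":[-0.03,0.06,0.2],"twist":0,"hand":0},
    {"translation":[0,0,0.2],"twist":0,"hand":0},
    {"translation":[0,0,0.15],"twist":0,"hand":0},
  ],
)

```text
time: 4.65
tool_pos: [0.5393, -0.0314, 0.097]
tool_rot: [0.0, 0.999, -0.046, -0.001]
contact_force: [-0.9, -0.5, -0.2]
gripper_width: 0.002
grasp_force: 0.0
```

Call:
apply_moves(
  targets=[
    {"translation":[0,0,0.15],"twist":0,"hand":0},
    {"translation":[0,0,0.08],"twist":0,"hand":0},
    {"translation":[0,0,0],"twist":0,"hand":0},
    {"translation":[0,0,0],"twist":0,"hand":0},
  ],
)

```text
time: 5.05
tool_pos: [0.5406, -0.0304, 0.0758]
tool_rot: [0.0, 0.999, -0.045, 0.0]
contact_force: [0.2, 0.0, -0.3]
gripper_width: -0.002
grasp_force: 0.0
```

```bash
python3 - <<'E'
from h import *
print(state()['time'])
cv2.imwrite('pics/r2.png',rect('wrist',.575,.018,.042,2000,500,500))
E
```

```text
5.05
```

View pics/r2.png

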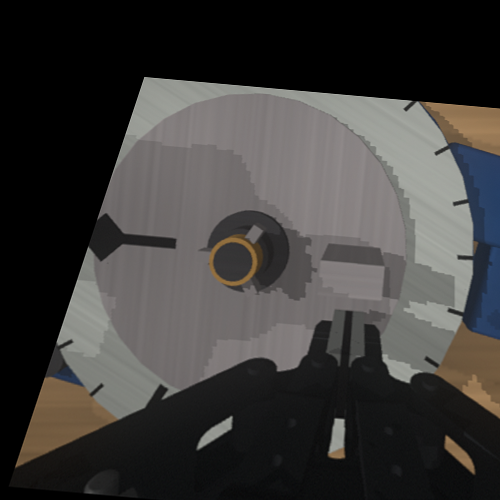

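The finger is just on the robot side of the tab at (350,280). Now the approach, then the arc push.

Call:
apply_moves(
  targets=[
    {"translation":[0.06,0,0],"twist":0,"hand":0},
    {"translation":[0.06,0,0],"twist":0,"hand":0},
    {"translation":[0.026,0.009,0],"twist":-0.5,"hand":0},
    {"translation":[0.026,0.009,0],"twist":-0.5,"hand":0},
    {"translation":[0.026,0.009,0],"twist":-0.5,"hand":0},
    {"translation":[0.026,0.009,0],"twist":-0.5,"hand":0},
    {"translation":[0.026,0.009,0],"twist":-0.5,"hand":0},
    {"translation":[0.026,0.009,0],"twist":-0.5,"hand":0},
  ],
)

```text
time: 5.9
tool_pos: [0.5679, -0.0361, 0.0756]
tool_rot: [-0.0, 0.994, 0.106, -0.001]
contact_force: [-2.7, 0.8, 2.2]
gripper_width: -0.001
grasp_force: 1.5
```

Call:
apply_moves(
  targets=[
    {"translation":[0.026,0.009,0],"twist":-0.5,"hand":0},
    {"translation":[0.026,0.009,0],"twist":-0.5,"hand":0},
    {"translation":[0.026,0.009,0],"twist":-0.5,"hand":0},
    {"translation":[0.026,0.009,0],"twist":-0.5,"hand":0},
    {"translation":[0.026,0.009,0],"twist":-0.5,"hand":0},
    {"translation":[0.026,0.009,0],"twist":-0.5,"hand":0},
    {"translation":[0,0,0],"twist":0,"hand":0},
  ],
)

```text
time: 6.6
tool_pos: [0.5847, -0.0362, 0.0754]
tool_rot: [-0.0, 0.968, 0.253, -0.0]
contact_force: [-1.6, -0.1, 0.3]
gripper_width: -0.002
grasp_force: 0.5
```

```bash
python3 - <<'E'
from h import *
s=state(); p=s['tool_pos']-np.array([.575,.018,0]); q=s['tool_rot']
a=2*np.arctan2(q[2],q[1]); t=np.array([np.cos(a),np.sin(a)]); r=np.array([t[1],-t[0]])
print(s['time'],'toolx deg',np.degrees(a),'tang',p[:2]@t,'rad',p[:2]@r,s['contact_force'])
cv2.imwrite('pics/r3.png',rect('top',.575,-.03,.042,2500,800,600))
E
```

```text
6.6 toolx deg 29.26992383524478 tang -0.018057139660805313 rad 0.05196805789656362 [-1.58287044 -0.13860699  0.34752279]
```

View pics/r3.png

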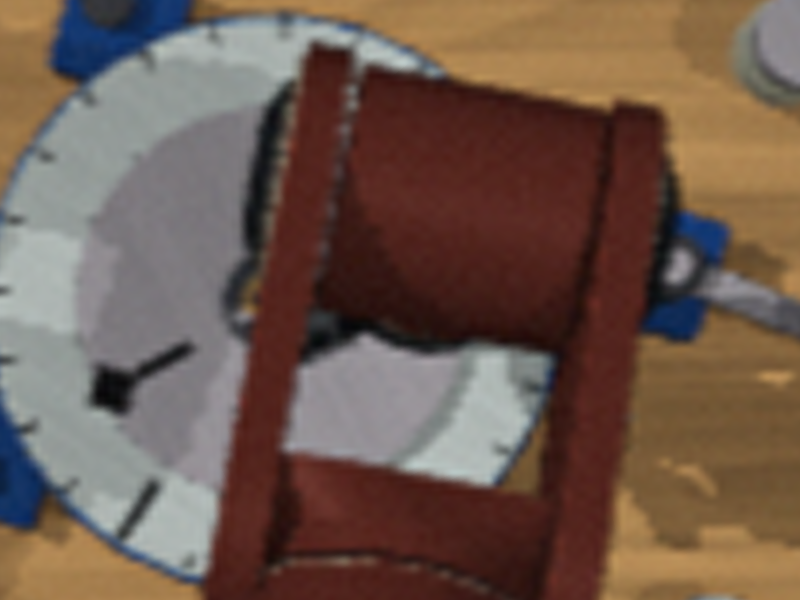

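The dial follows: the arrow tip at (95,400) gives about 119°, matching the tool. About 28° remain, so I'll push 0.45 rad and then measure.

Call:
apply_moves(
  targets=[
    {"translation":[0.026,0.009,0],"twist":-0.5,"hand":0},
    {"translation":[0.026,0.009,0],"twist":-0.5,"hand":0},
    {"translation":[0.026,0.009,0],"twist":-0.5,"hand":0},
    {"translation":[0.026,0.009,0],"twist":-0.5,"hand":0},
    {"translation":[0.026,0.009,0],"twist":-0.5,"hand":0},
    {"translation":[0.026,0.009,0],"twist":-0.5,"hand":0},
    {"translation":[0.026,0.009,0],"twist":-0.5,"hand":0},
    {"translation":[0.026,0.009,0],"twist":-0.5,"hand":0},
  ],
)

```text
time: 7.45
tool_pos: [0.6046, -0.0289, 0.0753]
tool_rot: [-0.0, 0.898, 0.44, -0.001]
contact_force: [-3.5, -1.0, 2.1]
gripper_width: 0.001
grasp_force: 1.4
```

Call:
apply_moves(
  targets=[
    {"translation":[0.021,0.007,0],"twist":-0.4,"hand":0},
    {"translation":[0,0,0],"twist":0,"hand":0},
    {"translation":[0,0,0],"twist":0,"hand":0},
  ],
)

```text
time: 7.75
tool_pos: [0.6067, -0.0275, 0.0753]
tool_rot: [0.0, 0.889, 0.457, -0.0]
contact_force: [-1.4, -0.8, -0.3]
gripper_width: -0.001
grasp_force: 0.7
```

```bash
cat >> h.py <<'E'
def tool():
    s=state(); p=s['tool_pos']-np.array([.575,.018,0]); q=s['tool_rot']
    a=2*np.arctan2(q[2],q[1]); t=np.array([np.cos(a),np.sin(a)]); r=np.array([t[1],-t[0]])
    print(s['time'],'toolx deg',np.degrees(a),'tang',p[:2]@t,'rad',p[:2]@r,s['contact_force'])
E
python3 - <<'E'
from h import *
tool()
cv2.imwrite('pics/r4.png',np.hstack([rect('top',.53,.05,.042,4000,400,600),rect('wrist',.53,.05,.042,4000,400,600)]))
E
```

```text
7.75 toolx deg 54.39992709832388 tang -0.01852840387819216 rad 0.05228387163923672 [-1.35755078 -0.84382527 -0.29844762]
```

View pics/r4.png

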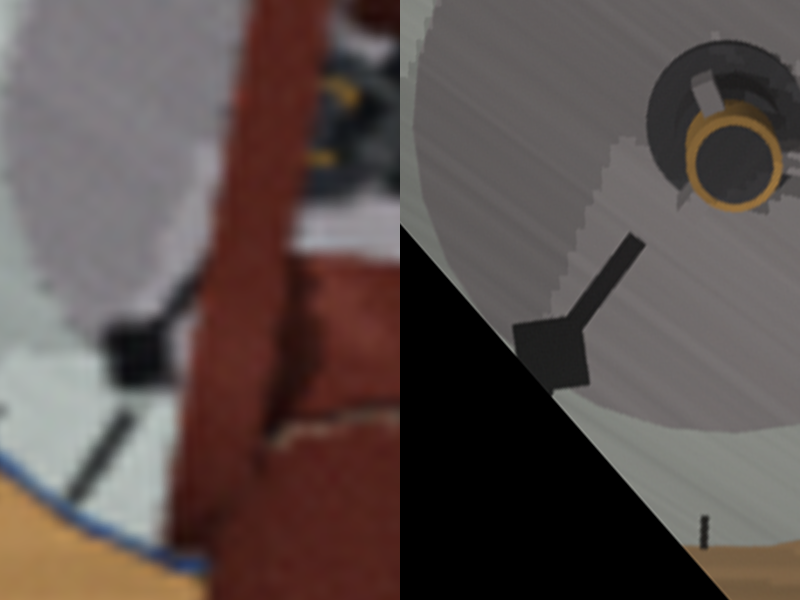

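The arrow line in the right half, (638,240)-(575,325), reads about 144°, against 147.5° for the line. About 3° more, then I'll withdraw and check.

Call:
apply_moves(
  targets=[
    {"translation":[0.014,0.005,0],"twist":-0.27,"hand":0},
    {"translation":[0.014,0.005,0],"twist":-0.27,"hand":0},
    {"translation":[0,0,0],"twist":0,"hand":0},
    {"translation":[-0.1,0,0],"twist":0,"hand":0},
    {"translation":[-0.05,0,0],"twist":0,"hand":0},
    {"translation":[0,0,-0.3],"twist":0,"hand":0},
    {"translation":[0,0,-0.4],"twist":0.8,"hand":0},
    {"translation":[0,0,-0.4],"twist":0.8,"hand":0},
  ],
)

```text
time: 8.65
tool_pos: [0.6004, -0.0386, 0.186]
tool_rot: [-0.0, 0.913, 0.408, -0.0]
contact_force: [0.2, -0.8, -0.2]
gripper_width: -0.003
grasp_force: 0.0
```

Call:
apply_moves(
  targets=[
    {"translation":[-0.3,0.2,-0.4],"twist":0.8,"hand":0},
    {"translation":[-0.3,0.2,-0.3],"twist":0.8,"hand":0},
    {"translation":[-0.3,0.2,0],"twist":0.8,"hand":0},
    {"translation":[-0.2,0.2,0],"twist":0,"hand":0},
    {"translation":[-0.2,0.2,0],"twist":0,"hand":0},
    {"translation":[0,0,0],"twist":0,"hand":0},
    {"translation":[0,0,0],"twist":0,"hand":0},
  ],
)

```text
time: 9.35
tool_pos: [0.5677, -0.1973, 0.2525]
tool_rot: [-0.0, 0.955, 0.297, 0.0]
contact_force: [-0.1, -0.8, -0.2]
gripper_width: 0.001
grasp_force: 0.0
```

```bash
python3 - <<'E'
from h import *
tool(); s=state(); print(s['tool_pos'])
cv2.imwrite('pics/r5.png',rect('wrist',.565,-.04,.040,2200,800,600))
K,T=cam('wrist'); print(T[:3,3])
E
```

```text
9.35 toolx deg 34.563815614780424 tang -0.12821380980715646 rad 0.17316030054088147 [-0.05016175 -0.82592548 -0.16123057]
[ 0.56765455 -0.19733535  0.2524503 ]
[ 0.62827277 -0.1556556   0.37286599]
```

View pics/r5.png

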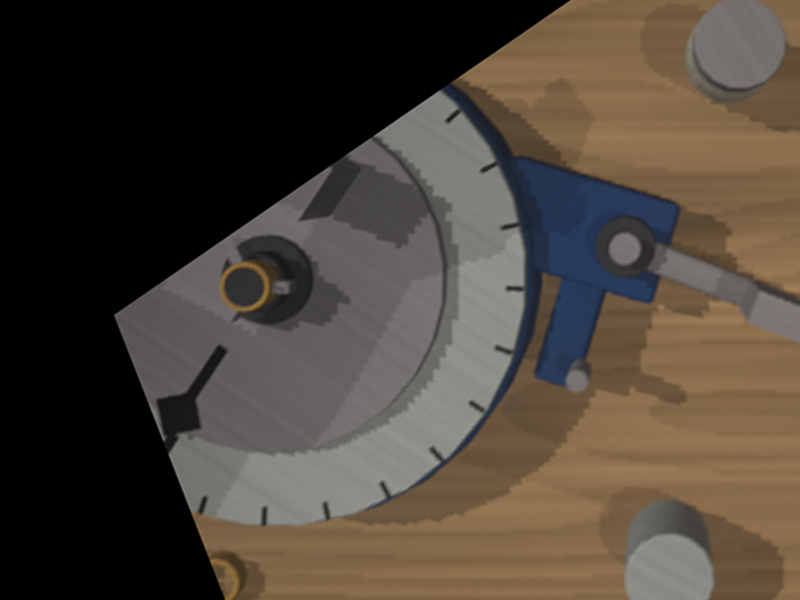

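The arrow shaft (223,348)-(188,402) reads about 147°, and its tip meets the start of the long line at (170,437). The lever pivot is at (627,247) with its bar at -112°. I'll check the dial numerically from the top camera.

```bash
cat >> h.py <<'E'
def dialang(c='top',a0=147.4):
    K,T=cam(c); im=grab_frame(c)[:,:,::-1].astype(np.float32).copy()
    def f(z,r0,r1,w):
        A=np.radians(np.arange(a0-w,a0+w,.1)); R=np.arange(r0,r1,.0005)
        uv=np.array([[proj(K,T,[.575+r*np.cos(a),.018+r*np.sin(a),z]) for a in A] for r in R],np.float32)
        g=cv2.remap(cv2.cvtColor(im,cv2.COLOR_BGR2GRAY),uv[...,0],uv[...,1],cv2.INTER_CUBIC)
        wt=np.clip(np.median(g,1,keepdims=True)-30-g,0,None)
        a=(wt*np.degrees(A)).sum(1)/np.maximum(wt.sum(1),1e-6)
        return np.round([np.average(a,weights=wt.sum(1)+1e-9),wt.sum(1).min(),a[0],a[-1]],2)
    print(c,'index',f(.043,.045,.062,13),'line',f(.036,.092,.108,7))
E
python3 - <<'E'
from h import *
dialang('top')
E
```

```text
top index [ 143.48 1843.16  143.18  143.69] line [ 145.87 1561.51  145.82  145.88]
```

```bash
cat >> h.py <<'E'
def polar(im,K,T,cx,cy,z,R,A):
    uv=np.array([[proj(K,T,[cx+r*np.cos(a),cy+r*np.sin(a),z]) for a in A] for r in R],np.float32)
    return cv2.remap(im,uv[...,0],uv[...,1],cv2.INTER_CUBIC)
def measure(c='top',it=3):
    K,T=cam(c); im=cv2.cvtColor(grab_frame(c),cv2.COLOR_RGB2GRAY).astype(np.float32)
    cx,cy,L=.575,.018,147.4
    for _ in range(it):
        rows=[]
        for k in range(24):
            a0=L+15*k; A=np.radians(np.arange(a0-5,a0+5,.1))
            g=polar(im,K,T,cx,cy,.036,np.arange(.1075,.112,.0005),A).mean(0)
            w=np.clip(np.median(g)-20-g,0,None)
            if w.max()>15 and np.median(g)>100: rows.append((np.radians(a0),(w*A).sum()/w.sum()-np.radians(a0)))
        a,d=np.array(rows).T
        M=np.c_[np.ones(len(a)),-np.sin(a)/.11,np.cos(a)/.11]; ok=np.ones(len(a),bool)
        for _ in range(4):
            s=np.linalg.lstsq(M[ok],d[ok],rcond=None)[0]; e=abs(M@s-d); ok=e<max(.01,2.5*np.median(e))
        cx+=s[1];cy+=s[2];L+=np.degrees(s[0])
    sc=(T[2,3]-.043)/(T[2,3]-.036); dx=(cx-T[0,3],cy-T[1,3])
    def ang(z,R):
        A=np.radians(np.arange(L-14,L+14,.1)); g=polar(im,K,T,cx,cy,z,R,A)
        w=np.clip(np.median(g,1,keepdims=True)-30-g,0,None); v=(w*A).sum(1)/w.sum(1)
        return np.degrees(v)
    i=ang(.0425,np.arange(.045,.0625,.0025))
    print(c,'axis',cx,cy,'n',ok.sum(),'rms deg',np.degrees(e[ok]).std().round(2),'line',L.round(2),ang(.036,np.arange(.092,.108,.004)).round(2),'index',i.round(2),i.mean().round(2))
E
python3 - <<'E'
from h import *
measure('top')
E
```

```text
top axis 0.5745972123789337 0.02120550878472745 n 22 rms deg 0.11 line 147.27 [147.27 147.37 147.3  147.21] index [146.25 145.99 146.18 146.01 146.11 145.9  146.06 146.16] 146.08
```

Accurate measurement: line at 147.3°, index at 146.1°, so it is 1.8 mm off and in tolerance. Now the lever.

Call:
apply_moves(
  targets=[
    {"translation":[0,0,0],"twist":-0.97,"hand":0},
    {"translation":[0,0,0],"twist":-0.97,"hand":0},
    {"translation":[0,0,0],"twist":-0.97,"hand":0},
    {"translation":[0,0,0],"twist":-0.97,"hand":0},
    {"translation":[0,0,0],"twist":-0.97,"hand":0},
    {"translation":[-0.07,0.17,0],"twist":-0.97,"hand":0},
    {"translation":[-0.07,0.17,0.2],"twist":0,"hand":0},
    {"translation":[0,0,0.3],"twist":0,"hand":0},
  ],
)

```text
time: 10.3
tool_pos: [0.5956, -0.2246, 0.2048]
tool_rot: [0.003, 0.829, 0.56, 0.002]
contact_force: [0.3, -0.1, -0.3]
gripper_width: 0.0
grasp_force: 0.0
```

Call:
apply_moves(
  targets=[
    {"translation":[0,0,0.3],"twist":0,"hand":0},
    {"translation":[0,0,0.2],"twist":0,"hand":0},
    {"translation":[0,0,0],"twist":0,"hand":0},
    {"translation":[0,0,0],"twist":0,"hand":0},
  ],
)

```text
time: 10.7
tool_pos: [0.5931, -0.223, 0.1527]
tool_rot: [-0.0, 0.829, 0.56, -0.0]
contact_force: [-0.4, -0.5, 0.6]
gripper_width: -0.0
grasp_force: 0.0
```

```bash
python3 - <<'E'
from h import *
tool(); print(state()['tool_pos'])
cv2.imwrite('pics/r6.png',rect('wrist',.575,-.2,.05,2500,600,500))
E
```

```text
10.7 toolx deg 68.05979333906464 tang -0.2167876573843282 rad 0.10687643924330537 [-0.42194367 -0.53083382  0.56680702]
[ 0.59313556 -0.22301984  0.15265449]
```

View pics/r6.png

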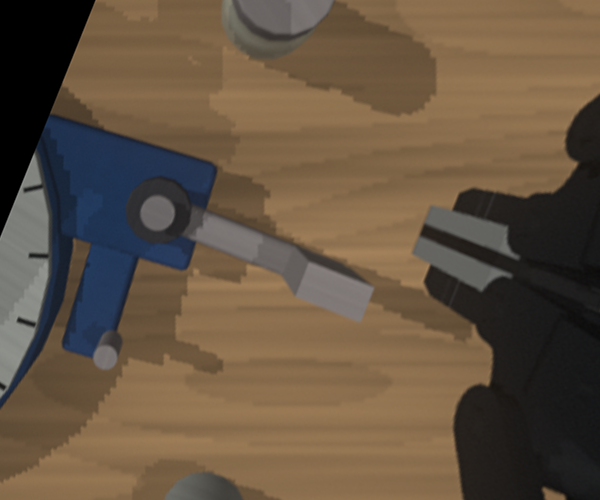

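The lever tab is at (335,290), about (0.56,-0.212), as expected, and the fingers are beyond it to the right. They are still high, so I'll descend the rest, approach and push along the arc.

Call:
apply_moves(
  targets=[
    {"translation":[0,0,0.3],"twist":0,"hand":0},
    {"translation":[0,0,0.3],"twist":0,"hand":0},
    {"translation":[0,0,0.19],"twist":0,"hand":0},
    {"translation":[0,0,0],"twist":0,"hand":0},
    {"translation":[0,-0.06,0],"twist":0,"hand":0},
    {"translation":[0,-0.06,0],"twist":0,"hand":0},
    {"translation":[-0.011,-0.036,0],"twist":0.5,"hand":0},
    {"translation":[-0.011,-0.036,0],"twist":0.5,"hand":0},
  ],
)

```text
time: 11.55
tool_pos: [0.5756, -0.2189, 0.0762]
tool_rot: [0.002, 0.856, 0.516, 0.002]
contact_force: [2.5, 0.3, -1.5]
gripper_width: 0.002
grasp_force: 1.0
```

Call:
apply_moves(
  targets=[
    {"translation":[-0.011,-0.036,0],"twist":0.5,"hand":0},
    {"translation":[-0.011,-0.036,0],"twist":0.5,"hand":0},
    {"translation":[-0.011,-0.036,0],"twist":0.5,"hand":0},
    {"translation":[-0.011,-0.036,0],"twist":0.5,"hand":0},
    {"translation":[-0.011,-0.036,0],"twist":0.5,"hand":0},
    {"translation":[-0.011,-0.036,0],"twist":0.5,"hand":0},
    {"translation":[0,0,0],"twist":0,"hand":0},
  ],
)

```text
time: 12.25
tool_pos: [0.5539, -0.2119, 0.0759]
tool_rot: [0.002, 0.924, 0.383, 0.002]
contact_force: [0.5, -0.4, 0.8]
gripper_width: 0.003
grasp_force: 0.4
```

```bash
cat >> h.py <<'E'
def lev():
    s=state(); p=(s['tool_pos']-np.array([.5895,-.143,0]))[:2]; q=s['tool_rot']
    a=2*np.arctan2(q[2],q[1]); x=np.array([np.cos(a),np.sin(a)]); y=np.array([x[1],-x[0]])
    print(s['time'],'lever dir if flush',np.degrees(a)-180,'along -x',-p@x,'y behind',p@y,s['tool_pos'][2],s['contact_force'])
E
python3 - <<'E'
from h import *
lev(); measure('top')
E
```

```text
12.25 lever dir if flush -134.914236043648 along -x 0.07396659640978605 y behind 0.023409108917426917 0.07591249189558316 [ 0.54310398 -0.40988279  0.82350755]
top axis 0.5745779735656896 0.021224732602329575 n 23 rms deg 0.1 line 147.28 [147.47 147.46 147.3  147.18] index [146.38 146.27 146.12 146.17 146.42 146.26 146.38 146.28] 146.28
```

The lever has turned about 0.4 rad and the dial hasn't moved. Continuing.

Call:
apply_moves(
  targets=[
    {"translation":[-0.011,-0.036,0],"twist":0.5,"hand":0},
    {"translation":[-0.011,-0.036,0],"twist":0.5,"hand":0},
    {"translation":[-0.011,-0.036,0],"twist":0.5,"hand":0},
    {"translation":[-0.011,-0.036,0],"twist":0.5,"hand":0},
    {"translation":[-0.011,-0.036,0],"twist":0.5,"hand":0},
    {"translation":[0,0,0],"twist":0,"hand":0},
  ],
)

```text
time: 12.9
tool_pos: [0.5379, -0.2016, 0.0749]
tool_rot: [0.001, 0.964, 0.266, 0.001]
contact_force: [0.7, -1.0, -0.0]
gripper_width: -0.005
grasp_force: 0.7
```

```bash
python3 - <<'E'
from h import *
lev(); measure('top')
E
```

```text
12.9 lever dir if flush -149.18403921036696 along -x 0.0743348682806904 y behind 0.023898991968821243 0.07493420721315712 [ 0.69637617 -0.99277958 -0.02066309]
top axis 0.5745713942972339 0.021233747202984425 n 23 rms deg 0.11 line 147.28 [147.53 147.54 147.49 147.35] index [146.34 146.1  146.09 146.01 146.18 145.99 146.05 146.18] 146.12
```

Call:
apply_moves(
  targets=[
    {"translation":[-0.011,-0.036,0],"twist":0.5,"hand":0},
    {"translation":[-0.011,-0.036,0],"twist":0.5,"hand":0},
    {"translation":[-0.011,-0.036,0],"twist":0.5,"hand":0},
    {"translation":[-0.011,-0.036,0],"twist":0.5,"hand":0},
    {"translation":[-0.011,-0.036,0],"twist":0.5,"hand":0},
    {"translation":[0,0,0],"twist":0,"hand":0},
  ],
)

```text
time: 13.55
tool_pos: [0.5249, -0.1873, 0.074]
tool_rot: [0.0, 0.99, 0.144, 0.0]
contact_force: [0.5, -0.3, 0.8]
gripper_width: 0.003
grasp_force: 0.5
```

```bash
python3 - <<'E'
from h import *
lev(); measure('top')
E
```

```text
13.55 lever dir if flush -163.48184002996513 along -x 0.07457689547053582 y behind 0.024094388237133488 0.07397408632442908 [ 0.47220869 -0.28967249  0.75073269]
top axis 0.5745808968207647 0.021225675784629656 n 23 rms deg 0.11 line 147.29 [147.29 147.4  147.49 147.39] index [146.39 146.06 146.15 146.04 146.06 145.9  146.07 146.07] 146.09
```

Call:
apply_moves(
  targets=[
    {"translation":[-0.011,-0.036,0],"twist":0.5,"hand":0},
    {"translation":[-0.011,-0.036,0],"twist":0.5,"hand":0},
    {"translation":[-0.011,-0.036,0],"twist":0.5,"hand":0},
    {"translation":[0,0,0],"twist":0,"hand":0},
  ],
)

```text
time: 14.0
tool_pos: [0.5189, -0.1774, 0.0736]
tool_rot: [0.0, 0.998, 0.069, -0.0]
contact_force: [-0.6, -0.5, 0.2]
gripper_width: -0.004
grasp_force: 0.4
```

Call:
apply_moves(
  targets=[
    {"translation":[-0.006,-0.018,0],"twist":0.25,"hand":0},
    {"translation":[-0.006,-0.018,0],"twist":0.25,"hand":0},
  ],
)

```text
time: 14.2
tool_pos: [0.5173, -0.1742, 0.0735]
tool_rot: [0.0, 0.999, 0.043, -0.0]
contact_force: [0.0, -1.7, 1.7]
gripper_width: -0.003
grasp_force: 1.0
```

Call:
apply_moves(
  targets=[
    {"translation":[-0.006,-0.018,0],"twist":0.25,"hand":0},
    {"translation":[-0.006,-0.018,0],"twist":0.25,"hand":0},
  ],
)

```text
time: 14.4
tool_pos: [0.5158, -0.1705, 0.0735]
tool_rot: [0.0, 1.0, 0.018, -0.0]
contact_force: [0.5, -1.6, 2.0]
gripper_width: 0.002
grasp_force: 1.0
```

```bash
python3 - <<'E'
from h import *
lev(); measure('top')
E
```

```text
14.4 lever dir if flush -177.9862414277869 along -x 0.07466867703187362 y behind 0.024861629943974353 0.07349424364476424 [ 0.52059476 -1.64983756  1.98157445]
top axis 0.5745979822477169 0.02125690526044824 n 23 rms deg 0.1 line 147.29 [147.31 147.39 147.32 147.23] index [146.35 146.11 146.06 146.01 146.15 145.92 146.05 146.1 ] 146.09
```

Not at the stop yet. I'll take small steps until the force rises.

Call:
apply_moves(
  targets=[
    {"translation":[-0.006,-0.018,0],"twist":0.25,"hand":0},
    {"translation":[-0.006,-0.018,0],"twist":0.25,"hand":0},
  ],
)

```text
time: 14.65
tool_pos: [0.5144, -0.1668, 0.0734]
tool_rot: [0.0, 1.0, -0.008, -0.0]
contact_force: [-0.4, -1.9, 1.5]
gripper_width: 0.001
grasp_force: 1.0
```

Call:
apply_moves(
  targets=[
    {"translation":[-0.006,-0.018,0],"twist":0.25,"hand":0},
    {"translation":[-0.003,-0.012,0],"twist":0.15,"hand":0},
  ],
)

```text
time: 14.85
tool_pos: [0.5137, -0.1644, 0.0736]
tool_rot: [0.001, 1.0, -0.027, 0.0]
contact_force: [-1.3, -7.0, 0.2]
gripper_width: 0.001
grasp_force: 3.4
```

Call:
apply_moves(
  targets=[
    {"translation":[-0.003,-0.012,0],"twist":0.15,"hand":0},
  ],
)

```text
time: 14.95
tool_pos: [0.5134, -0.1642, 0.0736]
tool_rot: [0.002, 0.999, -0.034, 0.0]
contact_force: [-0.7, -10.3, -0.6]
gripper_width: 0.002
grasp_force: 5.3
```

Call:
apply_moves(
  targets=[
    {"translation":[-0.003,-0.012,0],"twist":0.15,"hand":0},
  ],
)

```text
time: 15.05
tool_pos: [0.5133, -0.164, 0.0737]
tool_rot: [0.003, 0.999, -0.042, 0.0]
contact_force: [-1.5, -14.4, -1.2]
gripper_width: -0.0
grasp_force: 7.2
```

The force has risen to 14 N with the motion blocked, so the lever is at its stop. I'll withdraw straight back, rise and check.

Call:
apply_moves(
  targets=[
    {"translation":[0,0,0],"twist":0,"hand":0},
    {"translation":[0,0.1,0],"twist":0,"hand":0},
    {"translation":[0,0.15,0],"twist":0,"hand":0},
    {"translation":[0,0.05,-0.3],"twist":0,"hand":0},
    {"translation":[0,0,-0.4],"twist":0,"hand":0},
    {"translation":[0,0,-0.4],"twist":0,"hand":0},
    {"translation":[-0.2,0.3,-0.3],"twist":0,"hand":0},
    {"translation":[-0.2,0.3,-0.2],"twist":0,"hand":0},
  ],
)

```text
time: 15.85
tool_pos: [0.4663, -0.2487, 0.2365]
tool_rot: [0.001, 0.999, -0.041, 0.002]
contact_force: [0.1, -0.4, 0.4]
gripper_width: 0.001
grasp_force: 0.0
```

Call:
apply_moves(
  targets=[
    {"translation":[-0.2,0.3,0],"twist":0,"hand":0},
    {"translation":[-0.2,0.3,0],"twist":0,"hand":0},
    {"translation":[0,0,0],"twist":0,"hand":0},
    {"translation":[0,0,0],"twist":0,"hand":0},
  ],
)

```text
time: 16.25
tool_pos: [0.4205, -0.3047, 0.2331]
tool_rot: [-0.001, 0.999, -0.043, 0.0]
contact_force: [0.6, -0.0, -0.5]
gripper_width: -0.003
grasp_force: 0.0
```

```bash
python3 - <<'E'
from h import *
print(state()['time'],state()['tool_pos']); measure('top')
cv2.imwrite('pics/r7.png',rect('top',.575,-.05,.036,2200,800,600))
E
```

```text
16.25 [ 0.42054073 -0.30473262  0.23307747]
top axis 0.5745272540185093 0.02121433989321132 n 23 rms deg 0.12 line 147.27 [147.27 147.31 147.28 147.21] index [146.27 146.   146.07 145.95 146.07 145.87 145.98 146.05] 146.03
```

View pics/r7.png

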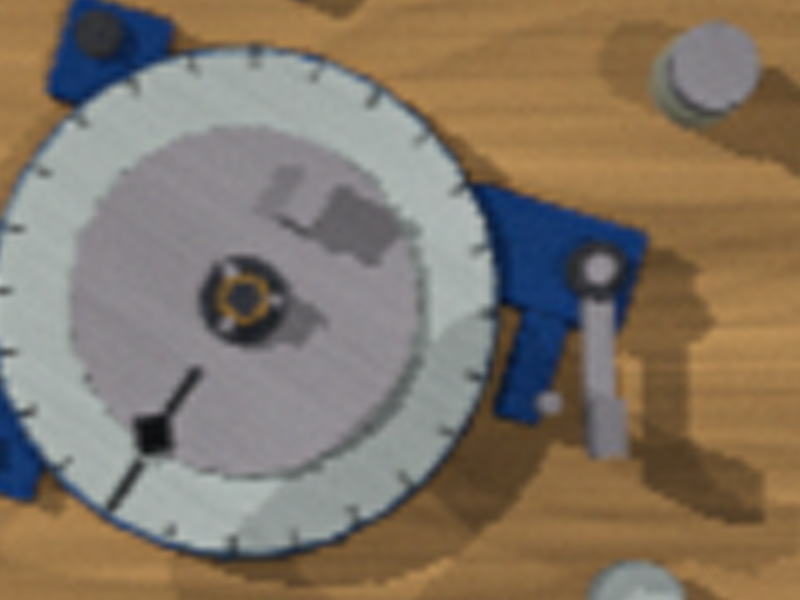

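The last picture shows the arrow at (153,433) in line with the long line (110,507), with a 1.9 mm offset measured. The lever tab is at (607,425), with the bar pointing at the robot. It took 14 N there without moving, against about 2 N of friction. The bystanders in view are in place and the arm is clear, so I'm handing in.

```bash
python3 -c "
from plant import *
print(job_done())"
```

```text
the job is handed in; nothing more can be done
None
```

I handed the job in with the dial about 1.9 mm off the long line (limit 4 mm), the lever blocked against its stop and the arm clear; no verdict came back, and I judged the lever home by force (14 N with no movement), because its angle could not be read directly.

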